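Third hand: hold a plate-rack panel against its sprung stop

ROBOT

A 6-joint arm with a two-finger parallel gripper is mounted at the origin on the work surface. World frame = base frame: x ahead of the robot, y to its left, z up, the work surface at z = 0. Lengths are in mm, angles in rad, forces in N, time in s.
With the tool pointing down it reaches from about 325 to 925 mm from the base axis. Payload 3.1 kg.
Tool frame: the origin (TCP) lies midway between the tips of the shut fingers; the grasp point (between the pads) lies 19 mm behind it; z points along the fingers, y is the line along which they close (so a half turn about z gives the same grasp; the last joint's range is limited). The gripper opens to 85 mm and grips with 20 to 120 N. Pads are 22 mm wide; open, the fingers measure 114 mm over their backs; the gripper's body (76 mm by 85 mm) begins 54 mm behind the grasp point. The pads swing forward as they close: fully open they stand 13 mm farther back than shut.
Start: joints at [-1.275, 0.217, 1.613, -0, 1.311, -0.112], TCP at [247.891, -573.75, 231.3] pointing down, gripper open.
Joint ranges: [-2.75, 2.75], [-0.78, 2.1], [0.31, 2.55], [-1.13, 4.27], [0.13, 2.63], [-2.58, 2.58]. Speed limits (rad/s): [2.79, 2.79, 3.14, 3.14, 3.14, 3.14].

INTERFACE

Orientations are given as a unit quaternion [w, x, y, z].
In Python, from workcell import * gives the robot as it stands. The module is installed in compiled form; this text tells all that it offers.
- The arm moves only by the shell command python3 -m pendant 'ROWS' [FORCE]. ROWS is JSON, a list of rows, each an object with "translation": the shift along the world's x, y, z in m, a list of three; "rot": the turn, a rotation vector about the world's x, y, z in degrees, a list of three; "claw": the finger opening in m, from 0 to 0.0854. In form: [{"translation": [dx, dy, dz], "rot": [ax, ay, az], "claw": claw}, ...]. A call has 1 to 12 rows; each row is the pose to reach, as a shift and turn from the pose commanded when the call began; what a row does not reach only later rows make up. A row lasts 1/12 s, in which the tool goes at most 41.7 mm and 7.16 degrees, less where a joint would pass 70% of its speed; a pose out of reach is approached as far as the arm can. A call with a gripper value outside its range is refused whole. The fingers move at their own pace and stop on an object; FORCE is the grip in N (left out, the last holds). Time passes only in rows, so rows that repeat a pose let the fingers close. It gives the time, the measured TCP pose, the force, the opening and the grip force at its end, in the units of the state.
- sense(): the state, without advancing time (a new reading comes with each control period).
- camera(name): name is "scene" or "top" or "wrist"; returns a dict with "img" (384x512x3 uint8, red, green, blue), "range_z" (384x512 float32, mm along the optical axis (not along the pixel's ray), 0 where there is no reading), "fx", "fy", "cx", "cy" (pixels), "T" (4x4, takes a point from camera to world coordinates). Camera axes: x right, y up, looking along -z (the intrinsics and any distortion apply to the point x, -y, -z); pixel columns grow to the right and rows downward; lengths in mm; the calibration is good to about 2 mm. A picture is of the moment at which its call begins.
- job_done(): hands the job in; it is judged then, once.
The state is a dict: "clock": time; "q": joint angles; "qvel": joint speeds; "effort": joint torques, N m; "position": TCP position; "eef_rot": TCP orientation; "wrist_force": force on the tool from outside, world axes, zero at the start; "torque": the same for the moment, N m; "grip_width": opening from 0.0 (shut) to 1.0 (fully open); "finger_force": force on a finger pad.
Only numpy, scipy, OpenCV 4.12 (cv2) and the standard library are available. Lean on these libraries where they do the work, as an engineer would, in place of code of your own. Each camera call takes 0.05 s, during which the arm holds its last target. There are 200 camera calls.

TASK

Pick up the longer of the two teak panels, set it on edge down in the slot of the teak assembly fixture, and slide it along the slot against the sprung steel stop plate. Push the plate back until its face is level with the two brass pins (a push of about 10 N), never bottoming the spring, and stay there: hold the panel in the fingers with that steady push for three seconds and finish still holding and pushing, so that a colleague can screw it down; leave the shorter panel and the kitchen things where they are.

Things in the scene. Friction and masses are not known exactly. Their poses are not given: they have to be found in the camera images.
- panel: the longer teak panel, 140 long x 18 thick x 80 mm high, about 0.13 to 0.25 kg, standing loose on its long edge on the worktop. Origin: centre of its underside (the middle of the 140 x 18 bottom edge). x along its length, y through its thickness, z up. Its two ends are alike, either may lead.
- fixture: teak assembly fixture fixed to the worktop: plank 290 (x) x 100 (y) x 12 mm thick; origin at the centre of its underside, x along the slot towards the stop plate, z up. A teak post (80 wide, top at z = 74 mm) stands behind the stop plate at x = 125 to 143 mm.
- slot (a point): middle of the slot's floor, at x = -30, y = 0, z = 12 mm of the fixture, axes alike. Two teak rails, 200 mm long and 16 thick, from fixture x = -130 to +70 mm, leave a slot 22 mm wide along x. They rise 24 mm above the floor; sloping steel lips on them flare the slot to about 37 mm at 36 mm above the floor. The slot is open above and at its -x end.
- pin (a point): top of one of the two upright brass gauge pins, 6 mm thick, at fixture x = 95, y = +40, z = 57 mm; the other stands at y = -40 mm
- stop_face (a point): upright steel stop plate, 5 thick (x) x 60 wide (y) x 56 mm high, across the +x end of the slot; it slides on the fixture along the fixture's x. This point: centre of the face that looks down the slot (to the fixture's -x), 42 mm above the worktop; axes as the fixture's. Unpressed, this face is at fixture x = 75 mm; pushed back level with the pins, at x = 95 mm.
- press_plate (a joint): how far the stop plate is pushed back along the fixture's +x, in m: 0 at rest, 0.020 level with the brass pins, 0.035 bottomed out. Spring of 500 N/m without preload: 0.020 is 10 N.
- short_panel: the shorter teak panel, 90 x 18 x 80 mm, also standing on edge; not to be used. Origin: centre of its underside, x along its length.
- rolling_board: square teak rolling board 220 x 220 x 28 mm; origin under its centre
- brush: red silicone pastry brush lying on the board, 190 x 34 x 12 mm; origin under its middle, x along it
- turner: stainless steel tava turner lying on the board, 220 x 80 x 9 mm; origin under its middle, x along it towards the blade
- enamel_plate0: lower of two stacked enamel plates, 190 mm across, 22 mm high; origin under its centre
- enamel_plate1: upper of the two stacked enamel plates, 190 mm across; origin under its centre
- tiffin: steel tiffin carrier of three tiers with clip handle, 130 mm across, 247 mm high; origin under its centre
- screw_jar: small glass jar with steel cap, 56 mm across, 75 mm high; origin under its centre
- screwdriver: screwdriver lying on the worktop, x along it towards the tip

How it is judged:
By the outcome, as a careful person would: the job done as asked, in the order asked, and still so for the second after the job is handed in, while the arm keeps its last pose, push and grip.
It also fails if it takes over 48 s, if anything falls off the work surface, if the arm or the gripper's body presses on something with over 40 N, if the wrist force passes 120 N, or if a joint passes its speed limit or range.

## Working session

There is one attempt and no reset: what is moved stays moved. The work goes in short steps, Python scripts to look and compute and a shell command to move; the robot and the scene stay as the last step left them, time stands still between calls to the robot, and variables do not carry over. Pictures are saved under pics/ and viewed, at most 10 in all, crops included, and the job is handed in when it is done.

```bash
mkdir -p pics; cat > h.py <<'E'
from workcell import *
import numpy as np, cv2
def grab(n):
    c=camera(n); np.savez(f'{n}.npz',**c); return c
def pts(c):
    # world point per pixel from depth
    h,w=c['range_z'].shape; u,v=np.meshgrid(np.arange(w),np.arange(h)); z=c['range_z']
    P=np.stack([(u-c['cx'])/c['fx']*z,-(v-c['cy'])/c['fy']*z,-z,np.ones_like(z)],-1)
    return (P@np.array(c['T']).T)[...,:3]
def ray(c,u,v,h):
    T=np.array(c['T']); d=T[:3,:3]@np.array([(u-c['cx'])/c['fx'],-(v-c['cy'])/c['fy'],-1]); o=T[:3,3]
    return o+d*(h-o[2])/d[2]
E
python3 - <<'E'
from h import *
s=sense();print(s)
for n in('top','scene'):
    c=grab(n); cv2.imwrite(f'pics/{n}0.png',c['img'][...,::-1]); print(n,{k:c[k] for k in c if k not in('img','range_z')},(c['range_z']>0).mean())
E
```

```text
{'clock': 0.0, 'q': array([-1.27519386e+00,  2.17787874e-01,  1.61495400e+00,  8.76391373e-06,
        1.31128390e+00, -1.12173228e-01]), 'qvel': array([-0.00113668, -0.00083107,  0.00145805,  0.00030591, -0.00219743,
       -0.0008483 ]), 'effort': array([-1.66722480e-04, -3.96846414e+01, -3.03851688e+01, -1.80581856e-04,
        9.63703555e-03, -4.62392620e-06]), 'position': array([ 247.65192733, -572.9440141 ,  229.93697787]), 'eef_rot': array([-1.21183573e-03,  9.79286281e-01,  2.02476911e-01, -1.07204007e-04]), 'wrist_force': array([0.06381132, 0.07658663, 0.71846987]), 'torque': array([ 0.05344498, -0.01419884, -0.02045702]), 'finger_force': 0.0, 'grip_width': 1.0001880349631673}
top {'fx': 477.29899121986983, 'fy': 477.29899121986983, 'cx': 252.8013474657827, 'cy': 191.0529890632549, 'T': array([[-2.47166639e-02,  9.86906914e-01, -1.59385788e-01,
         3.20743433e+02],
       [-9.99692684e-01, -2.47040687e-02,  2.06073497e-03,
        -1.23264730e+01],
       [-1.90372387e-03,  1.59387741e-01,  9.87214224e-01,
         1.81930655e+03],
       [ 0.00000000e+00,  0.00000000e+00,  0.00000000e+00,
         1.00000000e+00]])} 0.9958038330078125
scene {'fx': 355.24499787196453, 'fy': 355.24499787196453, 'cx': 254.7059837210372, 'cy': 187.9567400223738, 'T': array([[ 8.01614757e-01, -4.52038970e-01,  3.91247429e-01,
         1.01737861e+03],
       [ 5.97774513e-01,  5.96294010e-01, -5.35816279e-01,
        -5.93179283e+02],
       [ 8.91134042e-03,  6.63395978e-01,  7.48215453e-01,
         8.89946283e+02],
       [ 0.00000000e+00,  0.00000000e+00,  0.00000000e+00,
         1.00000000e+00]])} 0.9962666829427084
```

View pics/top0.png

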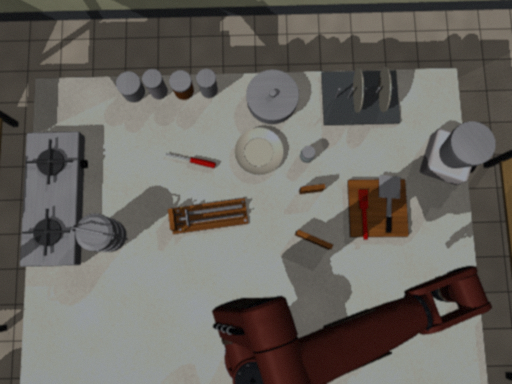

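View pics/scene0.png

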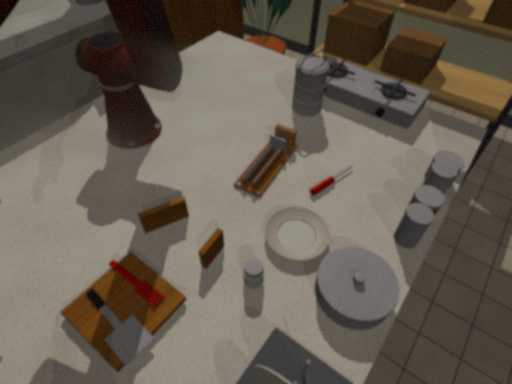

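The top view shows the long panel at about (313,240), the short one at (312,188), and the fixture at (209,215) with its stop end to the left (+y). The scene view shows the long panel at (163,214), the short one at (212,247) and the fixture at (268,162). I'll measure these in both views.

```bash
cat > m.py <<'E'
from h import *
roi={'top':{'long':(285,222,345,258),'short':(290,178,335,198),'fix':(160,190,258,240)},'scene':{'long':(130,190,195,236),'short':(192,222,232,272),'fix':(228,118,305,198)}}
for n in roi:
    c=dict(np.load(f'{n}.npz')); hsv=cv2.cvtColor(c['img'],cv2.COLOR_RGB2HSV); W=pts(c)
    for k,(a,b,d,e) in roi[n].items():
        m=np.zeros(hsv.shape[:2],bool); m[b:e,a:d]=(hsv[b:e,a:d,1]>110)&(hsv[b:e,a:d,0]<22)
        p=W[m]
        if k!='fix':
            top=np.percentile(p[:,2],95); m2=m&(abs(W[...,2]-top)<6)
            cnt=np.argwhere(m2)[:,::-1].astype(np.float32)
            q=np.array([ray(c,u,v,top) for u,v in cnt])[:,:2].astype(np.float32)
            (x,y),sz,ang=cv2.minAreaRect(q); mu=q.mean(0); ev,V=np.linalg.eigh(np.cov(q.T))
            print(n,k,'top',top.round(1),'ctr',mu.round(1),(round(x,1),round(y,1)),'size',np.round(sz,1),'dir',np.degrees(np.arctan2(V[1,1],V[0,1])).round(1),m2.sum())
        else:
            print(n,k,np.percentile(p[:,2],[2,25,50,75,98]).round(1))
            for lo,hi in((28,46),(62,80)):
                q=p[(p[:,2]>lo)&(p[:,2]<hi)]
                if len(q)>5:
                    (x,y),sz,ang=cv2.minAreaRect(q[:,:2].astype(np.float32));ev,V=np.linalg.eigh(np.cov(q[:,:2].T)); print('  band',lo,hi,len(q),'medz',np.median(q[:,2]).round(1),'ctr',(round(x,1),round(y,1)),'size',np.round(sz,1),'ang',round(ang,1),'dir',np.degrees(np.arctan2(V[1,1],V[0,1])).round(1))
    a,b,d,e=roi[n]['fix']
    crop=c['img'][b-8:e+8,a-8:d+8]; cv2.imwrite(f'pics/fix_{n}.png',cv2.resize(crop,None,fx=6,fy=6,interpolation=cv2.INTER_CUBIC)[...,::-1]); print(crop.shape)
E
python3 m.py
```

```text
top long top 86.1 ctr [ 420.  -229.8] (418.8, -232.6) size [135.9  17.9] dir 65.6 94
top short top 85.5 ctr [ 608.7 -239.9] (608.2, -236.5) size [17.4 87.5] dir 97.5 53
top fix [ 2.6  9.3 13.3 19.  76.2]
  band 28 46 124 medz 35.2 ctr (521.6, 160.4) size [ 80.3 263.6] ang 7.2 dir 91.9
  band 62 80 93 medz 73.0 ctr (512.4, 285.8) size [40.9 83.2] ang 75.4 dir -175.0
(66, 114, 3)
scene long top 83.5 ctr [ 424.6 -236. ] (425.1, -236.9) size [136.1  20.9] dir 66.0 229
scene short top 83.7 ctr [ 614.7 -240. ] (614.8, -238.8) size [16.9 86.8] dir 96.0 166
scene fix [ 8.1 14.3 16.5 32.6 77. ]
  band 28 46 198 medz 37.5 ctr (530.1, 157.6) size [ 73.7 264.8] ang 8.3 dir 95.0
  band 62 80 102 medz 73.5 ctr (510.9, 285.8) size [72.6 17.7] ang 10.2 dir -172.2
(96, 93, 3)
```

```bash
python3 -m pendant '[{"translation":[0.17,0.34,0.05],"rot":[0,0,42],"claw":0.0854},{"translation":[0.17,0.34,0.05],"rot":[0,0,42],"claw":0.0854},{"translation":[0.17,0.34,0.05],"rot":[0,0,42],"claw":0.0854},{"translation":[0.17,0.34,0.05],"rot":[0,0,42],"claw":0.0854},{"translation":[0.17,0.34,0.05],"rot":[0,0,42],"claw":0.0854},{"translation":[0.17,0.34,0.05],"rot":[0,0,42],"claw":0.0854},{"translation":[0.17,0.34,0.05],"rot":[0,0,42],"claw":0.0854},{"translation":[0.17,0.34,0.05],"rot":[0,0,42],"claw":0.0854},{"translation":[0.17,0.34,0.05],"rot":[0,0,42],"claw":0.0854},{"translation":[0.17,0.34,0.05],"rot":[0,0,42],"claw":0.0854},{"translation":[0.17,0.34,0.05],"rot":[0,0,42],"claw":0.0854},{"translation":[0.17,0.34,0.05],"rot":[0,0,42],"claw":0.0854}]' 60
python3 - <<'E'
from h import *
c=grab('wrist'); cv2.imwrite('pics/w1.png',c['img'][...,::-1]); print(c['T'].round(3),c['fx'],c['cx'],c['cy'])
E
```

```text
clock: 1.1
position: [417.7, -233.7, 281.0]
eef_rot: [0.0, 0.841, 0.541, -0.001]
wrist_force: [-0.6, 0.4, -0.7]
grip_width: 1.0
finger_force: 0.0
[[ 9.09000e-01  4.00000e-01  1.16000e-01  4.47731e+02]
 [-4.16000e-01  8.74000e-01  2.52000e-01 -1.70120e+02]
 [-0.00000e+00 -2.77000e-01  9.61000e-01  4.23217e+02]
 [ 0.00000e+00  0.00000e+00  0.00000e+00  1.00000e+00]] 335.51524597328 262.7688363469981 190.34657971985825
```

View pics/w1.png

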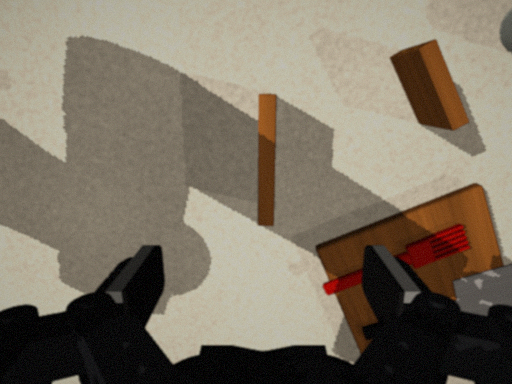

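The wrist view shows the long panel's top face at columns 258–276, rows 94–225, and the short panel at the upper right.

```bash
cat > w.py <<'E'
from h import *
import sys
c=dict(np.load('wrist.npz')) if len(sys.argv)<2 else grab('wrist')
hsv=cv2.cvtColor(c['img'],cv2.COLOR_RGB2HSV); W=pts(c)
m=(hsv[...,1]>110)&(hsv[...,0]<22)
m[:60]=m[240:]=0; m[:,:230]=m[:,310:]=0
top=np.median(W[m][:,2]); print('z pct',np.percentile(W[m][:,2],[5,25,50,75,95]).round(1))
m&=abs(W[...,2]-top)<6
uv=np.argwhere(m)[:,::-1]
for h in(top,80):
    q=np.array([ray(c,u,v,h) for u,v in uv])[:,:2].astype(np.float32); r=cv2.minAreaRect(q); V=np.linalg.eigh(np.cov(q.T))[1]
    print(h,'rect',np.round(r[0],1),np.round(r[1],1),'mean',q.mean(0).round(1),'dir',np.degrees(np.arctan2(V[1,1],V[0,1])).round(2))
s=sense();print(s['position'],s['eef_rot'])
E
python3 w.py
```

```text
z pct [78.4 79.2 79.7 80.2 80.9]
79.67258608621484 rect [ 422.1 -234.8] [138.3  17.4] mean [ 423.6 -231. ] dir 64.8
80 rect [ 422.1 -234.7] [138.2  17.4] mean [ 423.7 -230.9] dir 64.8
[ 417.33830058 -234.41094968  280.77079274] [-1.65937761e-04  8.41713535e-01  5.39924024e-01 -5.88155591e-04]
```

```bash
python3 -m pendant '[{"translation":[0.115,0.26,0.04],"rot":[0,0,32],"claw":0.0854},{"translation":[0.115,0.26,0.04],"rot":[0,0,32],"claw":0.0854},{"translation":[0.115,0.26,0.04],"rot":[0,0,32],"claw":0.0854},{"translation":[0.115,0.26,0.04],"rot":[0,0,32],"claw":0.0854},{"translation":[0.115,0.26,0.04],"rot":[0,0,32],"claw":0.0854},{"translation":[0.115,0.26,0.04],"rot":[0,0,32],"claw":0.0854},{"translation":[0.115,0.26,0.04],"rot":[0,0,32],"claw":0.0854},{"translation":[0.115,0.26,0.04],"rot":[0,0,32],"claw":0.0854},{"translation":[0.115,0.26,0.04],"rot":[0,0,32],"claw":0.0854},{"translation":[0.115,0.26,0.04],"rot":[0,0,32],"claw":0.0854}]'
python3 - <<'E'
from h import *
c=grab('wrist'); np.savez('wfix.npz',**c); cv2.imwrite('pics/w2.png',cv2.resize(c['img'],(768,576))[...,::-1]); print(sense()['position'])
E
```

```text
clock: 1.98
position: [532.7, 24.5, 320.4]
eef_rot: [-0.0, 0.661, 0.75, -0.001]
wrist_force: [-0.6, -1.0, -0.3]
grip_width: 1.003
finger_force: 0.0
[532.49118997  24.18770154 320.37645557]
```

View pics/w2.png

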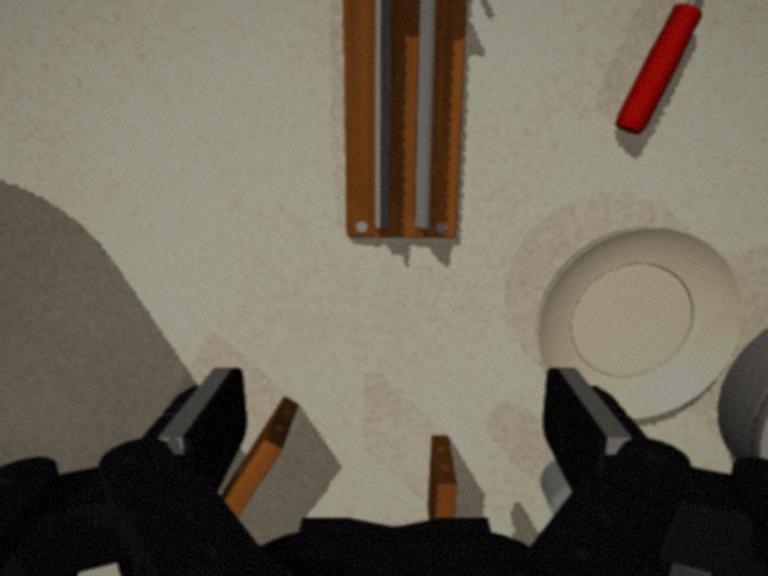

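It shows the near end of the fixture at columns 345–470 (768-wide picture), with the slot running up and the plate out of view. I'll go 120 mm further along.

```bash
python3 -m pendant '[{"translation":[-0.01,0.13,0.03],"rot":[0,0,0],"claw":0.0854},{"translation":[-0.01,0.13,0.03],"rot":[0,0,0],"claw":0.0854},{"translation":[-0.01,0.13,0.03],"rot":[0,0,0],"claw":0.0854},{"translation":[-0.01,0.13,0.03],"rot":[0,0,0],"claw":0.0854},{"translation":[-0.01,0.13,0.03],"rot":[0,0,0],"claw":0.0854},{"translation":[-0.01,0.13,0.03],"rot":[0,0,0],"claw":0.0854}]'
python3 - <<'E'
from h import *
c=grab('wrist'); np.savez('wfix2.npz',**c); cv2.imwrite('pics/w3.png',cv2.resize(c['img'],(768,576))[...,::-1]); print(sense()['position'])
E
```

```text
clock: 2.53
position: [522.9, 154.6, 350.9]
eef_rot: [0.0, 0.661, 0.751, -0.001]
wrist_force: [-0.3, -0.2, -0.3]
grip_width: 1.0
finger_force: 0.0
[522.84572073 154.10304955 350.52044962]
```

View pics/w3.png

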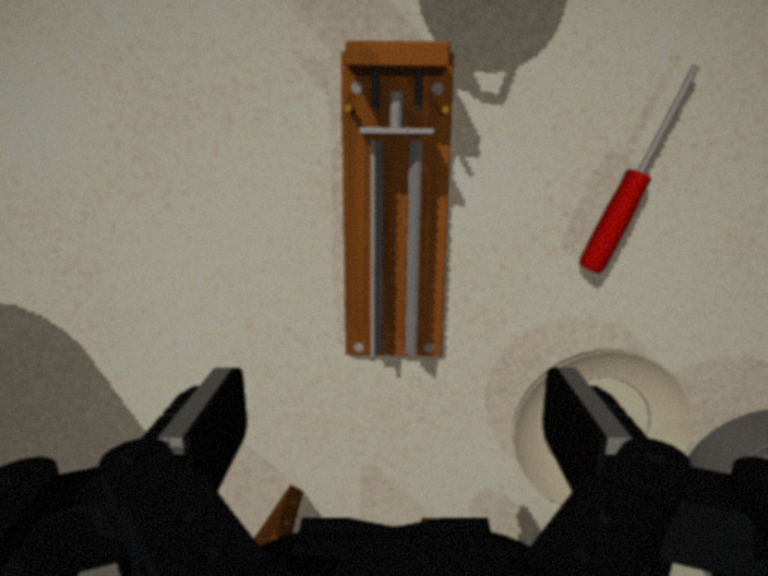

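The whole fixture is in view: plank columns 342–453, near end row 356, lips at columns 370–422, stop plate at row 130 (columns 360–435), pins at (348,108) and (446,110), post at row 52.

```bash
cat > f.py <<'E'
from h import *
c=dict(np.load('wfix2.npz')); W=pts(c); s=512/768
R=np.zeros(W.shape[:2],bool); R[int(30*s):int(365*s),int(330*s):int(465*s)]=1
hsv=cv2.cvtColor(c['img'],cv2.COLOR_RGB2HSV)
def rect(q):
    r=cv2.minAreaRect(q[:,:2].astype(np.float32)); return np.round(r[0],1),np.round(r[1],1),np.round(r[2],1)
print('hist',np.histogram(W[R][:,2],bins=np.arange(-6,84,6)))
tk=R&(hsv[...,1]>110)&(hsv[...,0]<22)
for n,m in {'all>6':R&(W[...,2]>6),'plank':tk&(abs(W[...,2]-12)<5),'lips':R&(W[...,2]>24)&(W[...,2]<54),'>60':R&(W[...,2]>60)}.items():
    print(n,m.sum(),rect(W[m]),np.median(W[m][:,2]).round(1))
# plate top & post top
q=W[R&(W[...,2]>58)]; post=q[q[:,2]>70.8+0]; 
# axis from all outline
m=R&(W[...,2]>6); r=cv2.minAreaRect(W[m][:,:2].astype(np.float32)); b=cv2.boxPoints(r)
L=[b[(i+1)%4]-b[i] for i in range(2)]; a=max(L,key=np.linalg.norm); a=a/np.linalg.norm(a); a=a if a[1]>0 else -a; n=np.array([-a[1],a[0]])
print('axis',np.degrees(np.arctan2(a[1],a[0])),'ctr',r[0])
def st(P): d=P[:,:2]-np.array(r[0]); return d@a,d@n
x,y=st(W[m]); z=W[m][:,2]
# profile across slot at mid sections
for x0 in(-110,-70,-30,10,50):
    k=abs(x-x0)<6; o=np.argsort(y[k]); yy,zz=y[k][o],z[k][o]
    lip=yy[(zz>30)]; e=lip
    print(x0,'lip y: ',e[e<0].min().round(1),e[e<0].max().round(1),e[e>0].min().round(1),e[e>0].max().round(1),'zmax',zz.max().round(1),'floor z',np.median(zz[abs(yy)<6]).round(1),'edges',yy.min().round(1),yy.max().round(1))
for lo,hi in((60,85),(85,120),(120,150)):
    k=(x>lo)&(x<hi)&(z>60); print(lo,hi,k.sum(),x[k].min().round(1) if k.any() else 0,x[k].max().round(1) if k.any() else 0,y[k].min() if k.any() else 0,y[k].max() if k.any() else 0,np.median(z[k]) if k.any() else 0)
k=(x>80)&(x<115)&(abs(abs(y)-40)<8)&(z>40); 
for sg in(-1,1): kk=k&(y*sg>0); print('pin',kk.sum(),x[kk].mean(),y[kk].mean(),z[kk].max() if kk.any() else 0)
np.savez('fx.npz',a=a,n=n,c=r[0])
E
python3 f.py
```

```text
hist (array([3329, 2091, 5562, 3430,   59,   64,  707, 1165, 1835,  175,   86,
         54,  317, 1128]), array([-6,  0,  6, 12, 18, 24, 30, 36, 42, 48, 54, 60, 66, 72, 78]))
all>6 14650 (array([523.6, 154.7]), array([100.2, 289.5]), np.float64(6.6)) 12.5
plank 8568 (array([524.1, 155. ]), array([ 99.3, 288.8]), np.float64(6.6)) 11.7
lips 3946 (array([523.5, 152.2]), array([ 80.9, 255.8]), np.float64(6.4)) 42.3
>60 1567 (array([511.3, 260.4]), array([79.6, 72.9]), np.float64(5.8)) 73.5
axis 96.568794 ctr (523.5703125, 154.72999572753906)
-110 lip y:  -26.5 -11.7 11.4 26.1 zmax 48.7 floor z 11.6 edges -49.2 48.9
-70 lip y:  -27.0 -11.0 11.6 26.0 zmax 48.0 floor z 11.6 edges -49.2 50.0
-30 lip y:  -25.9 -11.6 11.8 25.9 zmax 48.2 floor z 11.6 edges -49.1 49.2
10 lip y:  -26.2 -11.0 12.0 25.8 zmax 49.7 floor z 11.7 edges -48.9 50.0
50 lip y:  -26.3 -11.5 11.0 27.0 zmax 49.3 floor z 11.7 edges -50.0 49.4
60 85 298 69.9 79.9 -29.550394656680474 29.695239234324738 69.90383015618599
85 120 0 0 0 0 0 0
120 150 1269 124.6 142.9 -40.12360586763745 39.664202891370785 73.62287486053532
pin 25 94.50211870610008 -39.504679192200705 57.93983768717834
pin 25 94.7602540464798 39.4445513383765 58.160304768175706
```

```bash
python3 -m pendant '[{"translation":[-0.1008,-0.391,-0.2],"rot":[0,0,-32.5],"claw":0.07},{"translation":[-0.1008,-0.391,-0.2],"rot":[0,0,-32.5],"claw":0.07},{"translation":[-0.1008,-0.391,-0.2],"rot":[0,0,-32.5],"claw":0.07},{"translation":[-0.1008,-0.391,-0.2],"rot":[0,0,-32.5],"claw":0.07},{"translation":[-0.1008,-0.391,-0.2],"rot":[0,0,-32.5],"claw":0.07},{"translation":[-0.1008,-0.391,-0.2],"rot":[0,0,-32.5],"claw":0.07},{"translation":[-0.1008,-0.391,-0.2],"rot":[0,0,-32.5],"claw":0.07},{"translation":[-0.1008,-0.391,-0.2],"rot":[0,0,-32.5],"claw":0.07},{"translation":[-0.1008,-0.391,-0.2],"rot":[0,0,-32.5],"claw":0.07},{"translation":[-0.1008,-0.391,-0.2],"rot":[0,0,-32.5],"claw":0.07},{"translation":[-0.1008,-0.391,-0.2],"rot":[0,0,-32.5],"claw":0.07},{"translation":[-0.1008,-0.391,-0.2],"rot":[0,0,-32.5],"claw":0.07}]'
python3 -m pendant '[{"translation":[0,0,0],"rot":[0,0,0],"claw":0.07},{"translation":[0,0,0],"rot":[0,0,0],"claw":0.07},{"translation":[0,0,0],"rot":[0,0,0],"claw":0.07}]'
python3 - <<'E'
from h import *
s=sense();w,x,y,z=s['eef_rot'];print(s['position'],np.degrees(2*np.arctan2(y,x)),s['grip_width'])
c=grab('wrist'); cv2.imwrite('pics/w4.png',c['img'][...,::-1])
W=pts(c);hsv=cv2.cvtColor(c['img'],cv2.COLOR_RGB2HSV);m=(hsv[...,1]>110)&(hsv[...,0]<22)&(abs(W[...,2]-80)<6)&(np.hypot(W[...,0]-422,W[...,1]+235)<80)
q=W[m][:,:2].astype(np.float32);r=cv2.minAreaRect(q);V=np.linalg.eigh(np.cov(q.T))[1];print(r,np.degrees(np.arctan2(V[1,1],V[0,1])),np.median(W[m][:,2]))
E
```

```text
clock: 3.58
position: [417.0, -239.5, 147.4]
eef_rot: [-0.002, 0.846, 0.533, -0.002]
wrist_force: [-0.4, 0.3, -0.3]
grip_width: 0.82
finger_force: 0.0
clock: 3.83
position: [422.1, -234.8, 151.8]
eef_rot: [0.0, 0.844, 0.536, 0.0]
wrist_force: [-0.0, 0.1, 1.2]
grip_width: 0.822
finger_force: 0.0
[ 422.06397541 -234.80733945  151.77354785] 64.83759150306024 0.8221176148677344
((421.6905822753906, -234.81820678710938), (138.3579559326172, 17.887033462524414), 64.76773071289062) 64.87207954633513 79.65422175049758
```

```bash
python3 -m pendant '[{"translation":[-0.0003,0,-0.04],"rot":[0,0,0],"claw":0.07},{"translation":[-0.0003,0,-0.08],"rot":[0,0,0],"claw":0.07},{"translation":[-0.0003,0,-0.1075],"rot":[0,0,0],"claw":0.07},{"translation":[-0.0003,0,-0.1075],"rot":[0,0,0],"claw":0.07},{"translation":[-0.0003,0,-0.1075],"rot":[0,0,0],"claw":0.07},{"translation":[-0.0003,0,-0.1075],"rot":[0,0,0],"claw":0.05}]'
python3 -m pendant '[{"translation":[0,0,0],"rot":[0,0,0],"claw":0.03},{"translation":[0,0,0],"rot":[0,0,0],"claw":0.02},{"translation":[0,0,0],"rot":[0,0,0],"claw":0.01},{"translation":[0,0,0],"rot":[0,0,0],"claw":0},{"translation":[0,0,0],"rot":[0,0,0],"claw":0},{"translation":[0,0,0],"rot":[0,0,0],"claw":0},{"translation":[0,0,0],"rot":[0,0,0],"claw":0},{"translation":[0,0,0],"rot":[0,0,0],"claw":0}]' 60
```

```text
clock: 4.38
position: [423.5, -235.2, 45.7]
eef_rot: [0.002, 0.844, 0.537, 0.001]
wrist_force: [-0.0, -0.2, 1.5]
grip_width: 0.7
finger_force: 0.0
clock: 5.05
position: [423.1, -235.6, 45.5]
eef_rot: [0.001, 0.844, 0.536, 0.001]
wrist_force: [-0.5, 1.5, 6.8]
grip_width: 0.202
finger_force: 60.8
```

```bash
python3 -m pendant '[{"translation":[0,0,0.02],"rot":[0,0,0],"claw":0},{"translation":[0,0,0.06],"rot":[0,0,0],"claw":0},{"translation":[0,0,0.1],"rot":[0,0,0],"claw":0},{"translation":[0.03,0.1,0.1],"rot":[0,0,10],"claw":0},{"translation":[0.06,0.2,0.1],"rot":[0,0,20],"claw":0},{"translation":[0.08,0.25,0.1],"rot":[0,0,25],"claw":0},{"translation":[0.09,0.28,0.1],"rot":[0,0,28],"claw":0},{"translation":[0.1,0.32,0.1],"rot":[0,0,31.8],"claw":0},{"translation":[0.1065,0.34,0.1],"rot":[0,0,31.8],"claw":0},{"translation":[0.1065,0.3497,0.1],"rot":[0,0,31.8],"claw":0},{"translation":[0.1065,0.3497,0.1],"rot":[0,0,31.8],"claw":0},{"translation":[0.1065,0.3497,0.1],"rot":[0,0,31.8],"claw":0}]'
python3 -m pendant '[{"translation":[0,0,0],"rot":[0,0,0],"claw":0},{"translation":[0,0,0],"rot":[0,0,0],"claw":0},{"translation":[0,0,0],"rot":[0,0,0],"claw":0}]'
python3 - <<'E'
from h import *
s=sense();w,x,y,z=s['eef_rot'];print(s['position'],np.degrees(2*np.arctan2(y,x)))
for n in('wrist','top','scene'):
    c=grab(n); W=pts(c);hsv=cv2.cvtColor(c['img'],cv2.COLOR_RGB2HSV)
    if n=='wrist': cv2.imwrite('pics/w5.png',c['img'][...,::-1])
    m=(hsv[...,1]>110)&(hsv[...,0]<22)&(np.hypot(W[...,0]-528,W[...,1]-115)<95)&(W[...,2]>85)&(W[...,2]<220)
    q=W[m]
    f=np.load('fx.npz'); d=q[:,:2]-f['c']; X,Y=d@f['a'],d@f['n']
    print(n,m.sum(),'x',np.percentile(X,[1,99]).round(1),'y',np.percentile(Y,[1,50,99]).round(1),'z',np.percentile(q[:,2],[1,50,99]).round(1))
    for lo,hi in((-115,-80),(-80,-10),(-10,0),(0,15),(15,35)):
        k=(X>lo)&(X<hi); 
        if k.sum()>10:
            t=k&(q[:,2]>np.percentile(q[k][:,2],90)-5); print('  ',lo,hi,k.sum(),'y of top',np.percentile(Y[t],[2,98]).round(1),'z',np.percentile(q[k][:,2],[2,98]).round(1))
E
```

```text
clock: 6.05
position: [528.2, 118.0, 143.5]
eef_rot: [-0.0, 0.664, 0.747, 0.0]
wrist_force: [0.8, 0.0, -2.0]
grip_width: 0.202
finger_force: 59.7
clock: 6.3
position: [527.5, 114.5, 143.1]
eef_rot: [-0.0, 0.665, 0.747, -0.001]
wrist_force: [0.6, -1.0, -2.1]
grip_width: 0.202
finger_force: 59.8
[527.45986553 114.52865236 143.12932929] 96.7037811855084
wrist 13872 x [-64.1  28.2] y [-31.3   0.3  41. ] z [168.2 177.3 217.2]
   -80 -10 7549 y of top [-49.   50.1] z [175.6 217. ]
   -10 0 1445 y of top [-8.2  8.5] z [175.9 178.6]
   0 15 2396 y of top [-8.3  8.5] z [175.9 178.6]
   15 35 2482 y of top [-8.2  8.5] z [175.6 178.6]
top 100 x [-109.9   27.9] y [-5.4 10.7 49.9] z [103.6 172.7 217.8]
   -115 -80 54 y of top [-4.8 11.5] z [104.9 183. ]
   0 15 22 y of top [ 5.  10.1] z [103.7 180.9]
   15 35 20 y of top [ 3.5 11.4] z [113.5 179.5]
scene 399 x [-112.2   21.3] y [-11.5  -6.3   7.7] z [103.7 148.3 192.3]
   -115 -80 183 y of top [-7.9  5.5] z [104.8 181.7]
   -80 -10 175 y of top [-19.    8.5] z [104.9 194.7]
   0 15 21 y of top [-6.8 -4. ] z [109.4 181.5]
   15 35 12 y of top [-6.2  0.4] z [111.9 180.1]
```

View pics/w5.png

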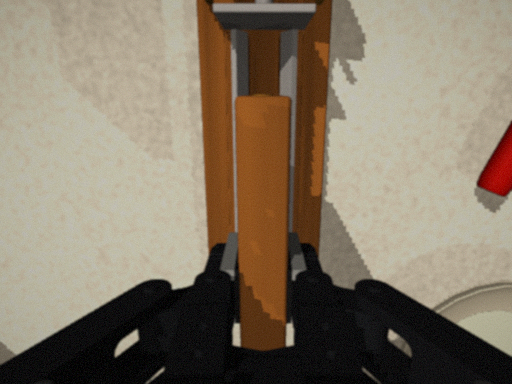

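The wrist view shows the panel (columns 235–290) held straight and centred over the slot, with the stop plate at row 15. Panel y is -8.2 to 8.5 mm in the fixture and its leading end is at x≈29. I'll lower it.

```bash
python3 -m pendant '[{"translation":[0,0,-0.02],"rot":[0,0,0],"claw":0},{"translation":[0,0,-0.035],"rot":[0,0,0],"claw":0},{"translation":[0,0,-0.05],"rot":[0,0,0],"claw":0},{"translation":[0,0,-0.06],"rot":[0,0,0],"claw":0},{"translation":[0,0,-0.07],"rot":[0,0,0],"claw":0},{"translation":[0,0,-0.076],"rot":[0,0,0],"claw":0},{"translation":[0,0,-0.08],"rot":[0,0,0],"claw":0},{"translation":[0,0,-0.082],"rot":[0,0,0],"claw":0},{"translation":[0,0,-0.082],"rot":[0,0,0],"claw":0},{"translation":[0,0,-0.082],"rot":[0,0,0],"claw":0}]'
python3 -m pendant '[{"translation":[0,0,-0.001],"rot":[0,0,0],"claw":0},{"translation":[0,0,-0.002],"rot":[0,0,0],"claw":0},{"translation":[0,0,-0.003],"rot":[0,0,0],"claw":0},{"translation":[0,0,-0.003],"rot":[0,0,0],"claw":0}]'
```

```text
clock: 7.28
position: [528.9, 115.0, 62.3]
eef_rot: [0.0, 0.665, 0.747, 0.0]
wrist_force: [-0.2, 0.4, -1.1]
grip_width: 0.2
finger_force: 59.8
clock: 7.62
position: [528.3, 115.0, 58.8]
eef_rot: [0.0, 0.665, 0.747, 0.0]
wrist_force: [0.6, 0.1, -1.8]
grip_width: 0.2
finger_force: 59.8
```

```bash
python3 -m pendant '[{"translation":[0,0,-0.001],"rot":[0,0,0],"claw":0},{"translation":[0,0,-0.0015],"rot":[0,0,0],"claw":0},{"translation":[0,0,-0.0015],"rot":[0,0,0],"claw":0}]'
python3 -m pendant '[{"translation":[0,0,-0.0005],"rot":[0,0,0],"claw":0},{"translation":[0,0,-0.001],"rot":[0,0,0],"claw":0},{"translation":[0,0,-0.001],"rot":[0,0,0],"claw":0}]'
```

```text
clock: 7.87
position: [528.4, 115.0, 57.6]
eef_rot: [0.0, 0.665, 0.747, 0.0]
wrist_force: [0.0, 0.2, 0.3]
grip_width: 0.21
finger_force: 60.1
clock: 8.12
position: [528.5, 115.0, 57.5]
eef_rot: [-0.0, 0.665, 0.747, -0.0]
wrist_force: [-2.9, 0.2, 6.8]
grip_width: 0.198
finger_force: 61.0
```

```bash
python3 -m pendant '[{"translation":[-0.0006,0.005,0.0007],"rot":[0,0,0],"claw":0},{"translation":[-0.0014,0.012,0.0007],"rot":[0,0,0],"claw":0},{"translation":[-0.0023,0.02,0.0007],"rot":[0,0,0],"claw":0},{"translation":[-0.0032,0.028,0.0007],"rot":[0,0,0],"claw":0},{"translation":[-0.0039,0.034,0.0007],"rot":[0,0,0],"claw":0},{"translation":[-0.0044,0.038,0.0007],"rot":[0,0,0],"claw":0},{"translation":[-0.0046,0.04,0.0007],"rot":[0,0,0],"claw":0},{"translation":[-0.0046,0.04,0.0007],"rot":[0,0,0],"claw":0},{"translation":[-0.0046,0.04,0.0007],"rot":[0,0,0],"claw":0}]'
```

```text
clock: 8.87
position: [524.2, 155.8, 57.5]
eef_rot: [-0.0, 0.665, 0.747, 0.001]
wrist_force: [-0.7, 0.9, 5.1]
grip_width: 0.202
finger_force: 60.7
```

```bash
python3 -m pendant '[{"translation":[-0.0003,0.003,0],"rot":[0,0,0],"claw":0},{"translation":[-0.0006,0.005,0],"rot":[0,0,0],"claw":0},{"translation":[-0.0008,0.007,0],"rot":[0,0,0],"claw":0},{"translation":[-0.001,0.009,0],"rot":[0,0,0],"claw":0},{"translation":[-0.0013,0.011,0],"rot":[0,0,0],"claw":0},{"translation":[-0.0015,0.013,0],"rot":[0,0,0],"claw":0},{"translation":[-0.0016,0.014,0],"rot":[0,0,0],"claw":0},{"translation":[-0.0016,0.014,0],"rot":[0,0,0],"claw":0},{"translation":[-0.0016,0.014,0],"rot":[0,0,0],"claw":0}]'
python3 - <<'E'
from h import *
s=sense();f=np.load('fx.npz');d=s['position'][:2]-f['c'];print('x,y',d@f['a'],d@f['n'],'F',s['wrist_force'][:2]@f['a'],s['wrist_force'])
c=grab('wrist');cv2.imwrite('pics/w6.png',c['img'][...,::-1]);W=pts(c);d=W[...,:2]-f['c'];X,Y,Z=d@f['a'],d@f['n'],W[...,2]
k=(abs(Y)<35)&(X>60)&(X<115)&(Z>62)&(Z<80)&(abs(Y)>12);print('plate top x',np.percentile(X[k],[2,50,98]),Z[k].mean())
k=(abs(Y)<8)&(X>30)&(Z>84)&(Z<100);print('panel end',np.percentile(X[k],[98,99.9]),Z[k].mean())
E
```

```text
clock: 9.62
position: [522.8, 167.7, 57.6]
eef_rot: [0.001, 0.665, 0.747, -0.0]
wrist_force: [1.2, -5.9, 6.4]
grip_width: 0.201
finger_force: 60.8
x,y 13.0170254201964 -0.7636543689379587 F -5.960018156837207 [ 1.21219507 -5.85981608  6.39681735]
plate top x [82.4152734  84.89433082 87.09565754] 69.60816063103395
panel end [81.37834504 82.25248118] 91.68242565393747
```

```bash
python3 -m pendant '[{"translation":[-0.0003,0.003,0.0005],"rot":[0,0,0],"claw":0},{"translation":[-0.0006,0.005,0.0005],"rot":[0,0,0],"claw":0},{"translation":[-0.0008,0.007,0.0005],"rot":[0,0,0],"claw":0},{"translation":[-0.001,0.009,0.0005],"rot":[0,0,0],"claw":0},{"translation":[-0.0013,0.011,0.0005],"rot":[0,0,0],"claw":0},{"translation":[-0.0013,0.011,0.0005],"rot":[0,0,0],"claw":0},{"translation":[-0.0013,0.011,0.0005],"rot":[0,0,0],"claw":0}]'
cat > p.py <<'E'
from h import *
import sys
f=np.load('fx.npz')
def pl(c,t):
    W=pts(c);d=W[...,:2]-f['c'];X,Y,Z=d@f['a'],d@f['n'],W[...,2]
    k=(abs(Y)<28)&(X>60)&(X<115)&(Z>66)&(Z<73)&(abs(Y)>12);print(t,'plate top x',np.percentile(X[k],[2,50,98]).round(1),k.sum())
    k=(abs(Y)<8)&(X>30)&(X<110)&(Z>84)&(Z<100)
    if k.sum(): print(t,'panel end',np.percentile(X[k],[98,99.9]).round(1),Z[k].mean().round(1))
    for sg in(1,-1):
        k=(abs(Y*sg-40)<6)&(abs(X-95)<8)&(Z>52)&(Z<62);print('  pin',k.sum(),X[k].mean().round(1))
pl(dict(np.load('wfix2.npz')),'rest')
s=sense();d=s['position'][:2]-f['c'];print('x,y',d@f['a'],d@f['n'],'F',s['wrist_force'][:2]@f['a'],s['wrist_force'])
c=grab('wrist');pl(c,'now');cv2.imwrite(f'pics/{sys.argv[1]}.png',c['img'][...,::-1])
E
python3 p.py w7
```

```text
clock: 10.25
position: [521.6, 177.7, 57.7]
eef_rot: [0.002, 0.665, 0.747, -0.001]
wrist_force: [1.2, -8.5, 3.7]
grip_width: 0.201
finger_force: 60.5
rest plate top x [75.2 77.5 79.9] 111
  pin 21 94.9
  pin 22 94.6
x,y 23.04811237539591 -0.7048817787362229 F -8.599486981196867 [ 1.18504297 -8.51985361  3.71511402]
now plate top x [92.5 94.9 97.1] 1202
now panel end [91.4 92.3] 91.7
  pin 217 94.8
  pin 223 94.8
```

```bash
python3 -m pendant '[{"translation":[-0.0001,0.001,0],"rot":[0,0,0],"claw":0},{"translation":[-0.0002,0.002,0],"rot":[0,0,0],"claw":0},{"translation":[-0.0003,0.0026,0],"rot":[0,0,0],"claw":0},{"translation":[-0.0003,0.0026,0],"rot":[0,0,0],"claw":0},{"translation":[-0.0003,0.0026,0],"rot":[0,0,0],"claw":0}]'
python3 p.py w8
```

```text
clock: 10.72
position: [521.4, 179.6, 57.7]
eef_rot: [0.002, 0.665, 0.747, -0.001]
wrist_force: [2.3, -11.2, 4.9]
grip_width: 0.199
finger_force: 60.7
rest plate top x [75.2 77.5 79.9] 111
  pin 21 94.9
  pin 22 94.6
x,y 24.980593834011547 -0.6932110372751166 F -11.383301869511047 [  2.27732268 -11.19628602   4.86286904]
now plate top x [94.4 96.6 99.1] 1209
now panel end [93.4 94.3] 91.7
  pin 217 94.9
  pin 210 94.8
```

View pics/w8.png

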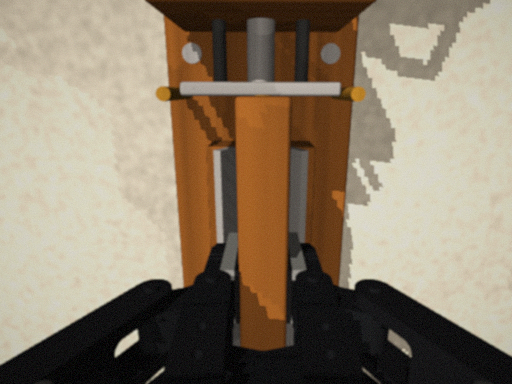

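The panel bears squarely on the plate (row 88), which is almost level with the pins at (164,93) and (357,93). About 0.7 mm is left, so I'll add that and then hold.

```bash
python3 -m pendant '[{"translation":[-0.0001,0.0008,0],"rot":[0,0,0],"claw":0},{"translation":[-0.0001,0.0008,0],"rot":[0,0,0],"claw":0},{"translation":[-0.0001,0.0008,0],"rot":[0,0,0],"claw":0},{"translation":[-0.0001,0.0008,0],"rot":[0,0,0],"claw":0},{"translation":[-0.0001,0.0008,0],"rot":[0,0,0],"claw":0},{"translation":[-0.0001,0.0008,0],"rot":[0,0,0],"claw":0}]'
python3 p.py w9
```

```text
clock: 11.27
position: [521.3, 180.3, 57.7]
eef_rot: [0.002, 0.665, 0.747, -0.002]
wrist_force: [1.5, -12.0, 4.1]
grip_width: 0.202
finger_force: 60.7
rest plate top x [75.2 77.5 79.9] 111
  pin 21 94.9
  pin 22 94.6
x,y 25.63703955548649 -0.7094478387460406 F -12.057574699566581 [  1.47908507 -11.96693339   4.12731321]
now plate top x [95.1 97.3 99.7] 1201
now panel end [94.1 95. ] 91.7
  pin 216 94.9
  pin 213 94.9
```

The plate face is now at 95.0 mm, level with the pins (travel about 19.9 mm). I'll hold here for over three seconds.

```bash
python3 -m pendant '[{"translation":[0,0,0],"rot":[0,0,0],"claw":0},{"translation":[0,0,0],"rot":[0,0,0],"claw":0},{"translation":[0,0,0],"rot":[0,0,0],"claw":0},{"translation":[0,0,0],"rot":[0,0,0],"claw":0},{"translation":[0,0,0],"rot":[0,0,0],"claw":0},{"translation":[0,0,0],"rot":[0,0,0],"claw":0},{"translation":[0,0,0],"rot":[0,0,0],"claw":0},{"translation":[0,0,0],"rot":[0,0,0],"claw":0},{"translation":[0,0,0],"rot":[0,0,0],"claw":0},{"translation":[0,0,0],"rot":[0,0,0],"claw":0},{"translation":[0,0,0],"rot":[0,0,0],"claw":0},{"translation":[0,0,0],"rot":[0,0,0],"claw":0}]'
python3 -m pendant '[{"translation":[0,0,0],"rot":[0,0,0],"claw":0},{"translation":[0,0,0],"rot":[0,0,0],"claw":0},{"translation":[0,0,0],"rot":[0,0,0],"claw":0},{"translation":[0,0,0],"rot":[0,0,0],"claw":0},{"translation":[0,0,0],"rot":[0,0,0],"claw":0},{"translation":[0,0,0],"rot":[0,0,0],"claw":0},{"translation":[0,0,0],"rot":[0,0,0],"claw":0},{"translation":[0,0,0],"rot":[0,0,0],"claw":0},{"translation":[0,0,0],"rot":[0,0,0],"claw":0},{"translation":[0,0,0],"rot":[0,0,0],"claw":0},{"translation":[0,0,0],"rot":[0,0,0],"claw":0},{"translation":[0,0,0],"rot":[0,0,0],"claw":0}]'
python3 -m pendant '[{"translation":[0,0,0],"rot":[0,0,0],"claw":0},{"translation":[0,0,0],"rot":[0,0,0],"claw":0},{"translation":[0,0,0],"rot":[0,0,0],"claw":0},{"translation":[0,0,0],"rot":[0,0,0],"claw":0},{"translation":[0,0,0],"rot":[0,0,0],"claw":0},{"translation":[0,0,0],"rot":[0,0,0],"claw":0},{"translation":[0,0,0],"rot":[0,0,0],"claw":0},{"translation":[0,0,0],"rot":[0,0,0],"claw":0},{"translation":[0,0,0],"rot":[0,0,0],"claw":0},{"translation":[0,0,0],"rot":[0,0,0],"claw":0},{"translation":[0,0,0],"rot":[0,0,0],"claw":0},{"translation":[0,0,0],"rot":[0,0,0],"claw":0}]'
python3 -m pendant '[{"translation":[0,0,0],"rot":[0,0,0],"claw":0},{"translation":[0,0,0],"rot":[0,0,0],"claw":0},{"translation":[0,0,0],"rot":[0,0,0],"claw":0},{"translation":[0,0,0],"rot":[0,0,0],"claw":0},{"translation":[0,0,0],"rot":[0,0,0],"claw":0},{"translation":[0,0,0],"rot":[0,0,0],"claw":0}]'
python3 p.py w10
```

```text
clock: 12.32
position: [521.4, 180.3, 57.7]
eef_rot: [0.002, 0.665, 0.747, -0.002]
wrist_force: [2.2, -11.3, 4.4]
grip_width: 0.198
finger_force: 60.7
clock: 13.32
position: [521.3, 180.3, 57.7]
eef_rot: [0.002, 0.665, 0.747, -0.002]
wrist_force: [2.0, -11.1, 4.7]
grip_width: 0.205
finger_force: 60.7
clock: 14.32
position: [521.3, 180.3, 57.7]
eef_rot: [0.002, 0.665, 0.747, -0.002]
wrist_force: [2.4, -11.2, 5.2]
grip_width: 0.204
finger_force: 60.7
clock: 14.82
position: [521.3, 180.2, 57.7]
eef_rot: [0.002, 0.665, 0.747, -0.002]
wrist_force: [1.8, -11.9, 5.0]
grip_width: 0.201
finger_force: 60.7
rest plate top x [75.2 77.5 79.9] 111
  pin 21 94.9
  pin 22 94.6
x,y 25.607892332368632 -0.7000751867665214 F -12.0738929491476 [  1.80707281 -11.94559096   4.97152284]
now plate top x [95.1 97.3 99.8] 1208
now panel end [94.1 95. ] 91.7
  pin 215 94.9
  pin 212 94.9
```

```bash
python3 -c "
from workcell import *
print(job_done())"
```

```text
the job is handed in; nothing more can be done
None
```

The long panel sits on edge in the slot and is still gripped at about 60 N. It holds the stop plate level with the brass pins (about 19.9 mm travel, 10 N on the spring), was steady for over 3.5 s, and the job was handed in at about 15 s.

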